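# Press a bush home with the bench press lever

## Task

A brass bush has been started in the aluminium block under the ram of the green bench press. With a fingertip, push the press lever down steadily, without gripping it, so that the ram comes down and presses the bush fully home, its flange hard down on the block. Work only the lever, leave the other things on the bench alone, and finish while still holding the lever down firmly (with about 10 N), so that the ram keeps its pressure on the bush.

Things in the scene. Friction and masses are not known exactly. Their poses are not given: they have to be found in the camera images.
- press: green cast-iron bench arbor press fixed to the bench: base 190 x 110 mm, C-shaped frame, head 50 mm wide from 147 to 233 mm above the bench; ram top at most 283 mm up. Origin on the bench straight under the ram; its own x points from the open front to the column at the rear (the front looks along -x), z up. The lever is on its -y side, 80 mm from the ram's middle
- lever: press lever: round steel bar 14 mm thick in a dark hub 34 mm across. Origin at the hub centre, 27 mm behind the ram's middle, 190 mm above the bench. The bar runs along the lever's own -x and turns about its y, level and parallel to the press's y. It starts 0.6 to 0.9 rad above level, pointing forward and up, and stays put (hinge friction 0.45 Nm); end stops 0.9 rad above, 0.35 rad below level
- lever_ball (a point): centre of the black ball, 30 mm across, at the lever's outer end, 190 mm from the hub's centre. Pushing the bar's upper side forward and down, in an arc round the hub, lowers the ram by 14 mm per rad; with the bush home the bar is about 0.1 rad below level. A small ball ends the short stub behind the hub
- ram: square steel ram of the press, 22 mm wide, moved by the lever through rack and pinion. Origin at the centre of the underside of its round nose, 18 mm across. At the start the nose is 2 to 8 mm above the bush
- bush: flanged brass bush started in the bore of the block: flange 28 mm across, 3 mm thick. Origin at the centre of the flange's underside, which starts 6 to 8 mm above the block's top and lies on it when home. A tight fit: it slides only under some 40 N from the ram (about 4 to 7 N on the lever bar 150 mm from the hub, hinge friction included), then stops hard on the block
- block: aluminium bearing block 60 x 56 mm and 35 mm high, held fast in the nest on the press's round anvil plate. Origin at the centre of its underside, its top face 35 mm above that and 90 mm above the bench
- oil: loose white oil bottle with a red cap, 34 mm across, 85 mm high, standing on the bench behind the press's column; origin at the centre of its underside
- spare_bush: loose spare brass bush standing on its flange on the bench in front of the press: 28 mm across, 23 mm high; origin at the centre of its underside
- bur_block: loose wooden block 55 x 95 x 32 mm full of upright steel burs, 65 mm high over all; origin at the centre of its underside
- hammer: loose hammer lying on the bench, 210 mm long, at most 26 mm high; origin under its middle, handle along its own -x
- screwdriver: loose screwdriver with a yellow handle lying on the bench, 170 mm long, 26 mm high; origin under its middle, handle along its own -x
- jar: loose amber jar with a dark lid, 52 mm across, 62 mm high; origin at the centre of its underside
- tray: loose flat aluminium parts tray, 110 x 150 x 22 mm; origin at the centre of its underside

How it is judged:
By the outcome, as a careful person would: the job done as asked, in the order asked, and still so for the second after the job is handed in, while the arm keeps its last pose, push and grip.
It also fails if it takes over 37 s, if anything falls off the work surface, if the arm or the gripper's body presses on something with over 40 N, if the wrist force passes 120 N, or if a joint passes its speed limit or range.

## Robot

A 6-joint arm with a two-finger parallel gripper is mounted at the origin on the work surface. World frame = base frame: x ahead of the robot, y to its left, z up, the work surface at z = 0. Lengths are in m, angles in rad, forces in N, time in s.
With the tool pointing down it reaches from about 0.325 to 0.775 m from the base axis. Payload 9.3 kg.
Tool frame: the origin (TCP) lies on the centre line of the jaws, within the pads' length; the fingertips stand 14 mm ahead of it and the grasp point (between the pads) lies 5 mm behind it; z points along the fingers, y is the line along which they close (so a half turn about z gives the same grasp; the last joint's range is limited). The gripper opens to 85 mm and grips with 20 to 120 N. Pads are 22 mm wide; open, the fingers measure 114 mm over their backs; the gripper's body (76 mm by 85 mm) begins 54 mm behind the grasp point. The pads swing forward as they close: fully open they stand 13 mm farther back than shut.
Start: joints at [0.994, 0.259, 0.021, 1.334, 0, 1.418], TCP at [0.226, 0.501, 0.245] pointing down, gripper open.
Joint ranges: [-3.04, 3.04], [-0.91, 1.82], [-1.04, 1.36], [-1.92, 1.95], [-1.52, 1.45], [-3.14, 3.14]. Speed limits (rad/s): [2.22, 2.22, 2.79, 3.14, 3.14, 3.14].

## Interface

Orientations are given as a rotation vector (axis times angle).
In Python, from plant import observe, camera, hand_in gives the robot as it stands.
- The arm moves only by the shell command python3 -m jog 'ROWS' [OPENING] [FORCE]. ROWS is JSON, a list of rows, each a list of 2 entries, a list of its own where there are three numbers: the shift along the tool's x, y, z in cm, then the turn, a rotation vector about the tool's x, y, z in degrees. A call has exactly 8 rows; each row is the pose to reach, as a shift and turn from the pose commanded when the call began, along the tool's axes at that moment; what a row does not reach only later rows make up. A row lasts 1/8 s, in which the tool goes at most 62.5 mm and 10.7 degrees, less where a joint would pass 70% of its speed; a pose out of reach is approached as far as the arm can. A call with a gripper value outside its range is refused whole. OPENING is the opening, from 0 (shut) to 1 (fully open), set as the call begins (- or left out, the last holds). The fingers move at their own pace and stop on an object; FORCE is the grip in N (left out, the last holds). Time passes only in rows, so rows that repeat a pose let the fingers close, or fill a call up. It gives the time, the measured TCP pose, the force, the opening and the grip force at its end, in the units of the state.
- observe(): the state, without advancing time (a new reading comes with each control period).
- camera(name): name is "scene" or "side" or "wrist"; returns a dict with "frame" (384x512x3 uint8, red, green, blue), "intrinsics" (3x3 intrinsics, pixels), "view" (4x4, takes a point from world to camera coordinates). Camera axes: x right, y up, looking along -z (the intrinsics and any distortion apply to the point x, -y, -z); pixel columns grow to the right and rows downward; lengths in m; the calibration is good to about 2 mm. A picture is of the moment at which its call begins. There is no depth.
- hand_in(): hands the job in; it is judged then, once.
The state is a dict: "clock": time; "joint_positions": joint angles; "qd": joint speeds; "joint_torque": joint torques, N m; "ee_pos": TCP position; "eef_rot": TCP orientation; "wrist_force": force on the tool from outside, world axes, zero at the start; "ft_torque": the same for the moment, N m; "finger_gap": finger opening in m; "finger_force": force on a finger pad.
Only numpy, scipy, OpenCV 4.12 (cv2) and the standard library are available. Lean on these libraries where they do the work, as an engineer would, in place of code of your own. Each camera call takes 0.05 s, during which the arm holds its last target. There are 200 camera calls.

## Working session

There is one attempt and no reset: what is moved stays moved. The work goes in short steps, Python scripts to look and compute and a shell command to move; the robot and the scene stay as the last step left them, time stands still between calls to the robot, and variables do not carry over. Pictures are saved under pics/ and viewed, at most 10 in all, crops included, and the job is handed in when it is done.

```bash
mkdir -p pics; ls
python3 - <<'E'
from plant import observe,camera
import cv2,numpy as np
s=observe();print(s)
ims=[]
for n in("scene","side"):
    c=camera(n);cv2.imwrite(f"pics/{n}0.png",c["frame"][:,:,::-1]);np.savez(f"{n}0.npz",**{k:np.array(v) for k,v in c.items()})
    print(n,np.array(c["intrinsics"]).round(1).tolist(),np.array(c["view"]).round(3).tolist(),c.keys())
E
```

```text
pics
{'clock': 0.0, 'joint_positions': array([ 9.94375434e-01,  2.59192180e-01,  2.07680647e-02,  1.33371247e+00,
       -3.96074768e-07,  1.41820955e+00]), 'qd': array([ 0.00105121,  0.0012817 , -0.00016644,  0.00026667,  0.0006383 ,
        0.00042095]), 'joint_torque': array([-3.03220346e-03, -5.55647349e+01,  3.44531679e+01,  1.36380165e-02,
       -3.33606868e-04, -2.05232755e-05]), 'ee_pos': array([0.22604433, 0.50111254, 0.24466865]), 'eef_rot': array([-6.60684648e-01, -3.07084628e+00,  1.96688136e-03]), 'wrist_force': array([-0.72072223,  0.39429453,  0.14961209]), 'ft_torque': array([-0.00079435,  0.04964889, -0.014547  ]), 'finger_force': 0.0, 'finger_gap': 0.08519541222875011}
scene [[440.6, 0.0, 254.7], [0.0, 440.6, 190.7], [0.0, 0.0, 1.0]] [[-0.612, 0.791, -0.016, 0.35], [-0.62, -0.467, 0.631, 0.241], [0.492, 0.396, 0.775, -1.905], [0.0, 0.0, 0.0, 1.0]] dict_keys(['frame', 'intrinsics', 'view'])
side [[362.3, 0.0, 247.3], [0.0, 362.3, 198.0], [0.0, 0.0, 1.0]] [[0.958, -0.285, -0.011, -0.554], [0.141, 0.441, 0.886, -0.285], [-0.248, -0.851, 0.463, -1.172], [0.0, 0.0, 0.0, 1.0]] dict_keys(['frame', 'intrinsics', 'view'])
```

View pics/scene0.png

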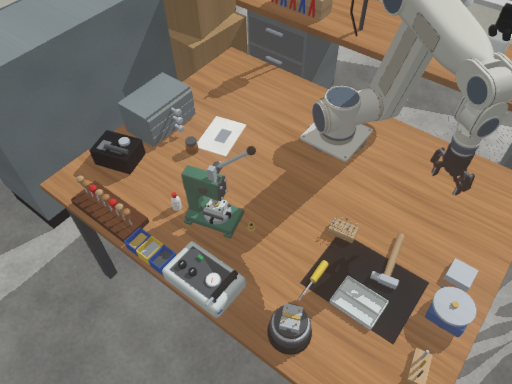

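View pics/side0.png

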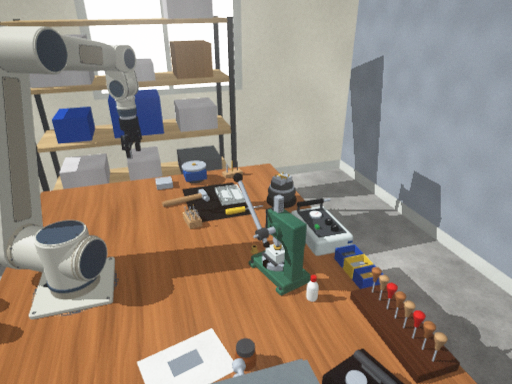

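The scene view shows the press at about (215,200), with the lever running up to the ball at (251,150). In the side view the ball is at (238,178) and the hub is near (265,235). I'll enlarge both.

Run:
```python
import cv2,numpy as np
a=cv2.imread("pics/scene0.png")[135:245,160:270];b=cv2.imread("pics/side0.png")[165:300,220:330]
a=cv2.resize(a,None,fx=4.5,fy=4.5,interpolation=cv2.INTER_CUBIC)[:,:400*2];b=cv2.resize(b,None,fx=4,fy=4,interpolation=cv2.INTER_CUBIC)
h=540
o=np.zeros((h,800,3),np.uint8)
a=cv2.resize(a,(390,390));b=cv2.resize(b,(400,491))
o[:390,:390]=a;o[:491,400:]=b
cv2.imwrite("pics/crop0.png",o)
```

```text
(no output)
```

View pics/crop0.png

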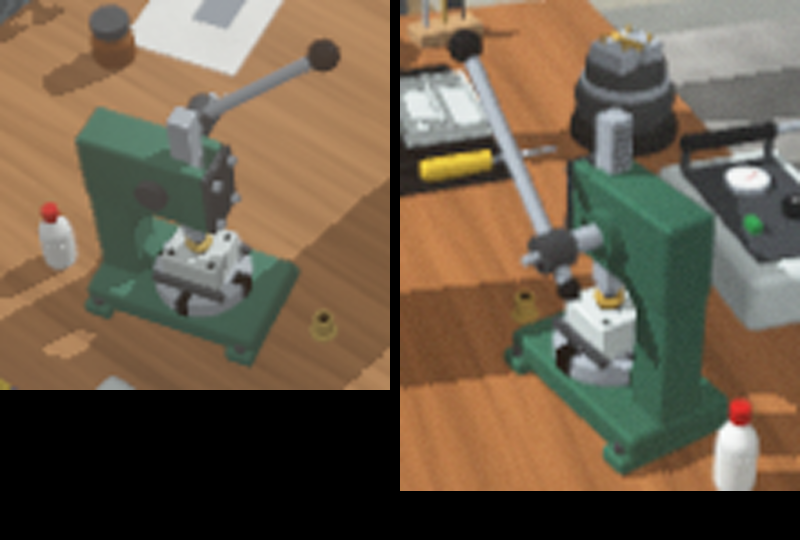

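The crop shows the lever clearly. The ball is at scene (251.1,150.5) and side (237.9,177.4). The hub is at scene about (217.8,166) and side (261.8,233.8).

```bash
cat > h.py <<'E'
import numpy as np,cv2
from scipy.spatial.transform import Rotation as R
def cal(n):
    d=np.load(n);return d["intrinsics"],d["view"]
def ray(c,uv):
    K,V=c;d=np.linalg.solve(K,[uv[0],uv[1],1.]);d=np.array([d[0],-d[1],-d[2]])
    Rm=V[:3,:3];return -Rm.T@V[:3,3],Rm.T@d/np.linalg.norm(d)
def plane(c,uv,z):
    o,d=ray(c,uv);return o+d*(z-o[2])/d[2]
def tri(c1,p1,c2,p2):
    (o1,d1),(o2,d2)=ray(c1,p1),ray(c2,p2)
    t=np.linalg.lstsq(np.c_[d1,-d2],o2-o1,rcond=None)[0]
    a,b=o1+t[0]*d1,o2+t[1]*d2;return (a+b)/2,np.linalg.norm(a-b)
def proj(c,p):
    K,V=c;q=V[:3,:3]@np.asarray(p)+V[:3,3];q=K@[q[0],-q[1],-q[2]];return q[:2]/q[2]
E
python3 - <<'E'
from h import *
S,D=cal("scene0.npz"),cal("side0.npz")
ims={n:cv2.imread(f"pics/{n}0.png") for n in("scene","side")}
def blob(n,lo,hi,roi):
    x0,y0,x1,y1=roi;g=ims[n][y0:y1,x0:x1].max(2);m=(g<75).astype(np.uint8)
    k,l,st,c=cv2.connectedComponentsWithStats(m);i=1+np.argmax(st[1:,4]);return c[i]+[x0,y0],st[i,4]
bs=blob("scene",0,0,(243,142,260,160));bd=blob("side",0,0,(229,169,247,186));print(bs,bd)
ball,e=tri(S,bs[0],D,bd[0]);print("ball",ball,e)
f=lambda x,y:(160+(x+.5)/3.545-.5,135+(y+.5)/3.545-.5)
g=lambda x,y:(220+(x-400+.5)/3.636-.5,165+(y+.5)/3.636-.5)
print("hub plane",plane(S,f(205,108),.19),plane(D,g(553,250),.19),tri(S,f(205,108),D,g(553,250)))
print("ramtop",tri(S,f(183,118),D,g(614,122)))
print("flange/bush top",tri(S,f(202,243),D,g(608,297)))
print("spare",tri(S,f(322,326),D,g(525,308)))
print("base corners front z~.02 scene",plane(S,f(298,268),.03),plane(S,f(243,348),.03), "side rear",plane(D,g(728,405),.03),plane(D,g(620,455),.03))
# head top rear etc z=.233
print("head top rear (z .233) side",plane(D,g(712,210),.233),plane(D,g(665,238),.233),"scene",plane(S,f(98,108),.233),plane(S,f(80,142),.233))
E
```

```text
(array([250.74468085, 150.55319149]), np.int32(47)) (array([237.25      , 176.94642857]), np.int32(56))
ball [ 0.53956986 -0.03391802  0.32553473] 0.001428861195126127
hub plane [ 0.56402369 -0.16790709  0.19      ] [ 0.57690322 -0.1625334   0.19      ] (array([ 0.57141565, -0.16599515,  0.19478644]), np.float64(0.008513604040385567))
ramtop (array([ 0.64331327, -0.11834264,  0.27731858]), np.float64(0.0031378075806162285))
flange/bush top (array([ 0.64500572, -0.11383364,  0.09616278]), np.float64(0.0028775670475840263))
spare (array([0.60519409, 0.00594421, 0.01021637]), np.float64(0.00044729031695111133))
base corners front z~.02 scene [ 0.57315423 -0.04994239  0.03      ] [ 0.68382853 -0.03173449  0.03      ] side rear [ 0.7236768  -0.21200919  0.03      ] [ 0.61004115 -0.24358814  0.03      ]
head top rear (z .233) side [ 0.69626272 -0.20777578  0.233     ] [ 0.64402027 -0.23489326  0.233     ] scene [ 0.65319805 -0.2211805   0.233     ] [ 0.69495764 -0.20498512  0.233     ]
```

```bash
python3 -m jog '[[[-3,-2,-3],[0,0,3]],[[-7,-5,-6],[0,0,6]],[[-11,-8,-9],[0,0,10]],[[-15,-11,-12],[0,0,14]],[[-19,-14,-15],[0,0,18]],[[-23,-17,-15.5],[0,0,21]],[[-27,-20,-15.5],[0,0,25]],[[-27,-20,-15.5],[0,0,25]]]' 0 60
python3 - <<'E'
from h import *
from plant import observe
s=observe();T=R.from_rotvec(s["eef_rot"]);M=T.as_matrix();print(s["ee_pos"],M[:,0],M[:,1],s["wrist_force"],s["finger_gap"],s["joint_positions"])
u=np.array([-.258,.966,0]);tgt=np.array([.573,-.164,.40])+.09*u
print("shift cm",M.T@(tgt-s["ee_pos"])*100)
G=np.c_[u,np.cross([0,0,-1],u),[0,0,-1]];print("turn",np.degrees(R.from_matrix(M.T@G).as_rotvec()))
E
```

```text
clock: 1.1
ee_pos: [0.3914, 0.2056, 0.3999]
eef_rot: [-1.318, -2.852, 0.001]
wrist_force: [-0.6, -0.2, -0.4]
finger_gap: -0.0
finger_force: 0.0
[0.39136361 0.20555447 0.39986983] [-6.48150455e-01  7.61512298e-01 -8.45226190e-05] [ 0.76151204  0.64815013 -0.00090999] [-0.59433394 -0.19027188 -0.40612102] -1.5656135053536602e-05 [ 2.93649990e-01  7.11031413e-02  1.77795872e-01  1.67828927e+00
 -4.41450760e-04  1.15929339e+00]
shift cm [-3.17892059e+01 -6.25407367e+00 -4.63923012e-03]
turn [-5.02030247e-02  1.63419415e-02  2.54487303e+01]
```

```bash
python3 -m jog '[[[-3,-0.6,0],[0,0,3]],[[-8,-1.6,0],[0,0,7]],[[-13,-2.6,0],[0,0,11]],[[-18,-3.6,0],[0,0,15]],[[-23,-4.6,0],[0,0,19]],[[-28,-5.6,0],[0,0,23]],[[-31.8,-6.3,0],[0,0,25.5]],[[-31.8,-6.3,0],[0,0,25.5]]]'
python3 - <<'E'
from h import *
from plant import observe,camera
ims=[]
for n in("scene","side","wrist"):
    c=camera(n);np.savez(f"{n}1.npz",**{k:np.array(v) for k,v in c.items()});cv2.imwrite(f"pics/{n}1.png",c["frame"][:,:,::-1]);ims.append(c["frame"][:,:,::-1])
o=np.zeros((590,800,3),np.uint8)
o[:300,:400]=cv2.resize(ims[2],(400,300))
o[:440,400:]=cv2.resize(ims[1][150:282,210:330],(400,440),interpolation=cv2.INTER_CUBIC)
o[300:590,:390]=cv2.resize(ims[0][110:205,170:297],(390,290),interpolation=cv2.INTER_CUBIC)
cv2.imwrite("pics/c1.png",o)
s=observe();M=R.from_rotvec(s["eef_rot"]).as_matrix();print(s["ee_pos"],M[:,0],M[:,1],s["wrist_force"])
W=cal("wrist1.npz")
u=np.array([-.258,.966,0]);h=np.array([.573,-.164,.19]);a=.79
print("tip",[proj(cal(n+"1.npz"),s["ee_pos"]+[0,0,-.014]) for n in("scene","side","wrist")])
for r in(0,.1,.19): print(r,proj(W,h+r*(np.cos(a)*u+np.array([0,0,np.sin(a)]))))
E
```

```text
clock: 2.1
ee_pos: [0.5509, -0.0755, 0.3986]
eef_rot: [-1.909, -2.492, 0.002]
wrist_force: [-0.5, 0.2, -0.3]
finger_gap: 0.0001
finger_force: 0.0
[ 0.54947377 -0.07305043  0.40025666] [-2.63846627e-01  9.64564525e-01  4.83482632e-04] [ 9.64564576e-01  2.63846767e-01 -2.51343561e-04] [0.28238549 0.53877386 0.66504469]
tip [array([238.55883632, 133.05442969]), array([243.70669622, 163.00345234]), array([251.18600065, 260.57283601])]
0 [250.44721758 247.6131332 ]
0.1 [250.4704855  211.95287364]
0.19 [250.5087387  153.32628398]
```

View pics/c1.png

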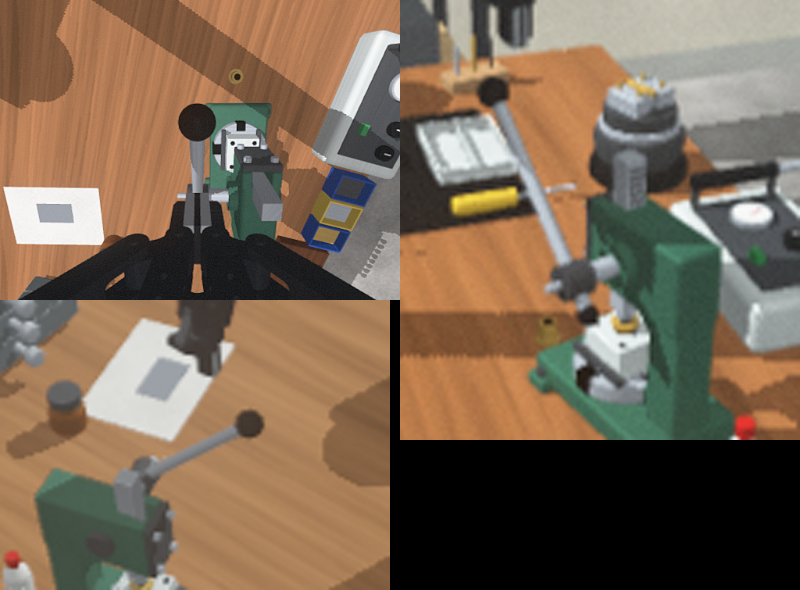

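In the wrist view the bar and ball are at about (252,156) full-size, in line with the closed fingers, so the lateral alignment is good. Next I descend to just above the bar.

```bash
python3 -m jog '[[[0,0,1],[0,0,0]],[[0,0,2.5],[0,0,0]],[[0,0,4],[0,0,0]],[[0,0,5.5],[0,0,0]],[[0,0,6.5],[0,0,0]],[[0,0,7.2],[0,0,0]],[[0,0,7.7],[0,0,0]],[[0,0,7.7],[0,0,0]]]'
python3 - <<'E'
from h import *
from plant import observe,camera
ims=[]
for n in("scene","side","wrist"):
    c=camera(n);np.savez(f"{n}2.npz",**{k:np.array(v) for k,v in c.items()});ims.append(c["frame"][:,:,::-1])
o=np.zeros((590,800,3),np.uint8)
o[:300,:400]=cv2.resize(ims[2],(400,300))
o[:440,400:]=cv2.resize(ims[1][150:282,210:330],(400,440),interpolation=cv2.INTER_CUBIC)
o[300:590,:390]=cv2.resize(ims[0][110:205,170:297],(390,290),interpolation=cv2.INTER_CUBIC)
cv2.imwrite("pics/c2.png",o)
s=observe();print(s["ee_pos"],s["wrist_force"])
E
```

```text
clock: 3.25
ee_pos: [0.5497, -0.0741, 0.3232]
eef_rot: [-1.908, -2.496, 0.0]
wrist_force: [0.1, -0.4, 0.9]
finger_gap: 0.0
finger_force: 0.0
[ 0.54985724 -0.07419895  0.32361951] [-0.03128906 -0.2353079   0.31299537]
```

View pics/c2.png

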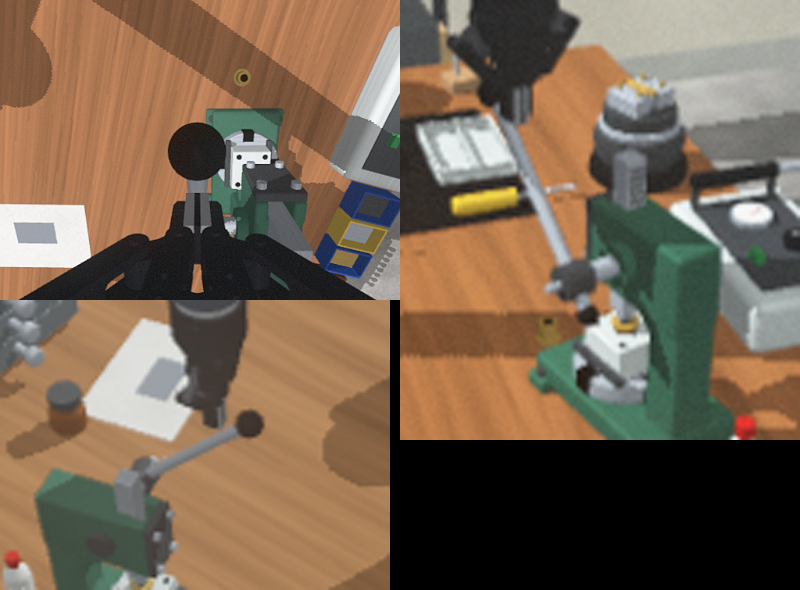

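```bash
python3 -m jog '[[[0.1,0,0.4],[0,0,0]],[[0.4,0,0.8],[0,0,0]],[[0.8,0,1.3],[0,0,0]],[[1.2,0,1.7],[0,0,0]],[[1.5,0,2.1],[0,0,0]],[[1.9,0,2.6],[0,0,0]],[[2.3,0,3.1],[0,0,0]],[[2.6,0,3.5],[0,0,0]]]'
python3 - <<'E'
from h import *
from plant import observe,camera
c=camera("wrist")
cv2.imwrite("pics/c3.png",c["frame"][:,:,::-1])
s=observe();print(s["ee_pos"],s["wrist_force"])
E
```

```text
clock: 4.4
ee_pos: [0.5428, -0.0489, 0.2879]
eef_rot: [-1.908, -2.496, 0.0]
wrist_force: [1.1, -0.5, 1.1]
finger_gap: 0.0001
finger_force: 0.7
[ 0.54264106 -0.0485802   0.2874268 ] [ 0.80287537 -0.02623943  0.3852768 ]
```

Run:
```python
from h import *
from plant import observe,camera
a=cv2.imread("pics/c3.png");b=camera("side")["frame"][150:282,210:330,::-1]
o=np.zeros((440,800,3),np.uint8);o[:300,:400]=cv2.resize(a,(400,300));o[:,400:]=cv2.resize(b,(400,440),interpolation=cv2.INTER_CUBIC)
cv2.imwrite("pics/c4.png",o)
```

```text
(no output)
```

View pics/c4.png

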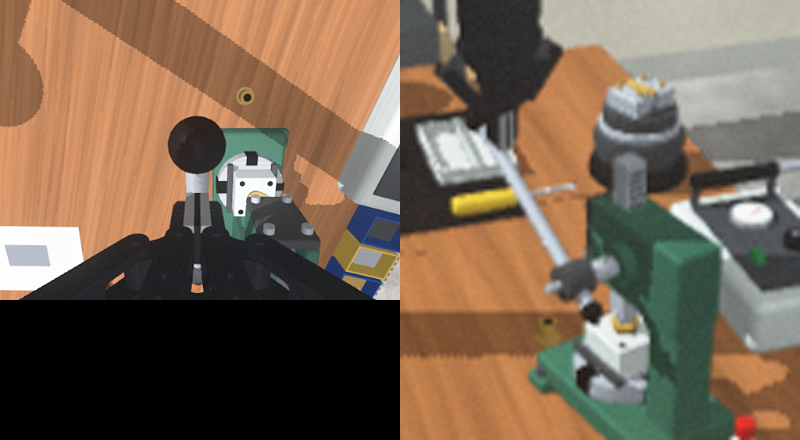

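The lever follows the finger, with the ball well outboard of it. Continuing the arc.

```bash
python3 -m jog '[[[0.4,0,0.6],[0,0,0]],[[0.7,0,1.2],[0,0,0]],[[1.0,0,1.8],[0,0,0]],[[1.3,0,2.4],[0,0,0]],[[1.5,0,3.0],[0,0,0]],[[1.7,0,3.6],[0,0,0]],[[1.9,0,4.2],[0,0,0]],[[2.0,0,4.8],[0,0,0]]]'
python3 -m jog '[[[0,0,0.4],[0,0,0]],[[0.1,0,0.8],[0,0,0]],[[0.1,0,1.2],[0,0,0]],[[0.1,0,1.6],[0,0,0]],[[0.1,0,2.0],[0,0,0]],[[0.1,0,2.3],[0,0,0]],[[0.1,0,2.6],[0,0,0]],[[0.1,0,2.8],[0,0,0]]]'
```

```text
clock: 5.5
ee_pos: [0.5375, -0.0293, 0.2403]
eef_rot: [-1.907, -2.496, -0.001]
wrist_force: [-1.8, 3.3, 5.1]
finger_gap: 0.0002
finger_force: 2.6
clock: 6.5
ee_pos: [0.5374, -0.028, 0.2123]
eef_rot: [-1.907, -2.496, -0.002]
wrist_force: [-0.0, 4.3, 5.4]
finger_gap: -0.0001
finger_force: 2.7
```

```bash
python3 -m jog '[[[0,0,0.15],[0,0,0]],[[0,0,0.3],[0,0,0]],[[0,0,0.45],[0,0,0]],[[0,0,0.6],[0,0,0]],[[0,0,0.75],[0,0,0]],[[0,0,0.85],[0,0,0]],[[0,0,0.95],[0,0,0]],[[0,0,1.0],[0,0,0]]]'
python3 - <<'E'
from h import *
from plant import observe,camera
print(observe()["wrist_force"])
ims=[]
for n in("scene","side","wrist"):
    c=camera(n);ims.append(c["frame"][:,:,::-1])
o=np.zeros((590,800,3),np.uint8)
o[:300,:400]=cv2.resize(ims[2],(400,300))
o[:440,400:]=cv2.resize(ims[1][150:282,210:330],(400,440),interpolation=cv2.INTER_CUBIC)
o[300:590,:390]=cv2.resize(ims[0][130:225,170:297],(390,290),interpolation=cv2.INTER_CUBIC)
cv2.imwrite("pics/c5.png",o)
E
```

```text
clock: 7.5
ee_pos: [0.5373, -0.0279, 0.2024]
eef_rot: [-1.907, -2.496, -0.002]
wrist_force: [-1.4, 4.4, 4.9]
finger_gap: -0.0004
finger_force: 2.8
[-1.39679822  4.4145051   4.86954046]
```

View pics/c5.png

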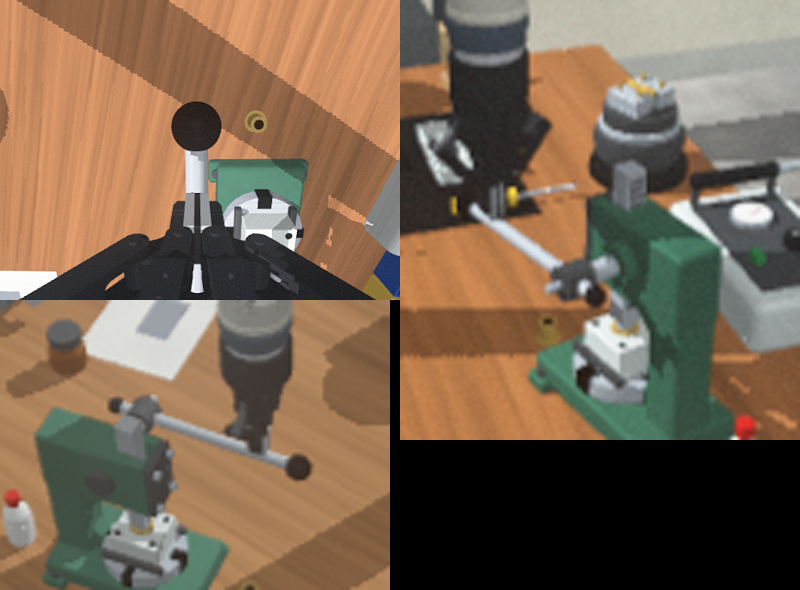

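The flange is nearly down on the block, the bar is close to level and the ball is clear. I press on slowly and watch for the hard stop.

```bash
python3 -m jog '[[[0,0,0.05],[0,0,0]],[[0,0,0.1],[0,0,0]],[[0,0,0.15],[0,0,0]],[[0,0,0.2],[0,0,0]],[[0,0,0.25],[0,0,0]],[[0,0,0.3],[0,0,0]],[[0,0,0.35],[0,0,0]],[[0,0,0.35],[0,0,0]]]'
```

```text
clock: 8.65
ee_pos: [0.5374, -0.0282, 0.1989]
eef_rot: [-1.907, -2.496, -0.002]
wrist_force: [-0.9, 4.7, 3.9]
finger_gap: -0.0001
finger_force: 2.5
```

```bash
python3 -m jog '[[[0,0,0.05],[0,0,0]],[[0,0,0.1],[0,0,0]],[[0,0,0.15],[0,0,0]],[[0,0,0.2],[0,0,0]],[[0,0,0.25],[0,0,0]],[[0,0,0.3],[0,0,0]],[[0,0,0.3],[0,0,0]],[[0,0,0.3],[0,0,0]]]'
```

```text
clock: 9.65
ee_pos: [0.5374, -0.0284, 0.1958]
eef_rot: [-1.907, -2.496, -0.001]
wrist_force: [-0.9, 4.8, 4.0]
finger_gap: -0.0001
finger_force: 2.7
```

```bash
python3 -m jog '[[[0.05,0,0.05],[0,0,0]],[[0.1,0,0.1],[0,0,0]],[[0.1,0,0.15],[0,0,0]],[[0.1,0,0.2],[0,0,0]],[[0.1,0,0.25],[0,0,0]],[[0.1,0,0.25],[0,0,0]],[[0.1,0,0.25],[0,0,0]],[[0.1,0,0.25],[0,0,0]]]'
```

```text
clock: 10.65
ee_pos: [0.5375, -0.0283, 0.1937]
eef_rot: [1.907, 2.495, -0.0]
wrist_force: [-1.2, 0.7, 7.0]
finger_gap: -0.0005
finger_force: 3.5
```

```bash
python3 -m jog '[[[0,0,0.03],[0,0,0]],[[0,0,0.06],[0,0,0]],[[0,0,0.1],[0,0,0]],[[0,0,0.13],[0,0,0]],[[0,0,0.16],[0,0,0]],[[0,0,0.16],[0,0,0]],[[0,0,0.16],[0,0,0]],[[0,0,0.16],[0,0,0]]]'
```

```text
clock: 11.65
ee_pos: [0.5375, -0.0283, 0.1923]
eef_rot: [1.907, 2.494, -0.0]
wrist_force: [-1.6, 1.1, 8.7]
finger_gap: 0.0001
finger_force: 4.5
```

```bash
python3 -m jog '[[[0,0,0.03],[0,0,0]],[[0,0,0.06],[0,0,0]],[[0,0,0.1],[0,0,0]],[[0,0,0.1],[0,0,0]],[[0,0,0.1],[0,0,0]],[[0,0,0.1],[0,0,0]],[[0,0,0.1],[0,0,0]],[[0,0,0.1],[0,0,0]]]'
python3 - <<'E'
from h import *
from plant import observe,camera
print(observe()["wrist_force"],observe()["joint_torque"])
ims=[]
for n in("scene","side"):
    c=camera(n);ims.append(c["frame"][:,:,::-1])
o=np.zeros((440,800,3),np.uint8)
o[:,:400]=cv2.resize(ims[0][165:220,190:240],(400,440),interpolation=cv2.INTER_CUBIC)
o[:,400:]=cv2.resize(ims[1][225:280,250:300],(400,440),interpolation=cv2.INTER_CUBIC)
cv2.imwrite("pics/c6.png",o)
E
```

```text
clock: 12.65
ee_pos: [0.5375, -0.0284, 0.1915]
eef_rot: [1.907, 2.494, -0.0]
wrist_force: [-1.5, 1.5, 10.3]
finger_gap: 0.0002
finger_force: 5.1
[-1.45221224  1.53071941 10.29581968] [-3.06164995e-01 -4.89981580e+01  3.02509904e+01 -5.62863462e-01
 -4.52834170e-02 -6.62088845e-03]
```

View pics/c6.png

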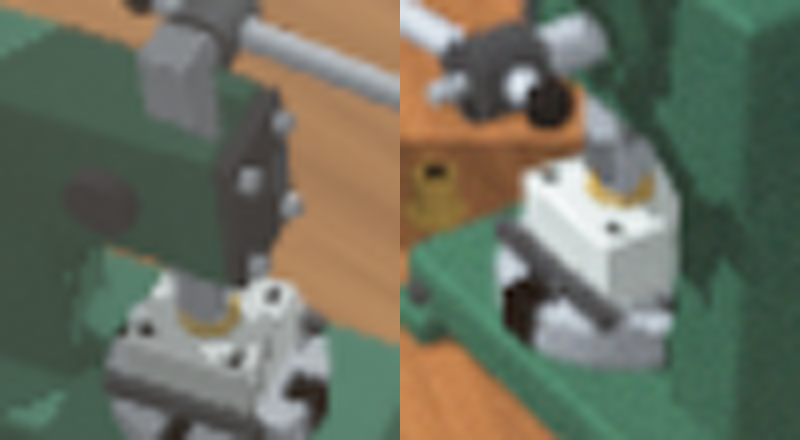

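The flange appears seated on the block in both views. As a check I press a little harder: a hard stop should raise the force with almost no travel.

```bash
python3 -m jog '[[[0,0,0.05],[0,0,0]],[[0,0,0.1],[0,0,0]],[[0,0,0.15],[0,0,0]],[[0,0,0.2],[0,0,0]],[[0,0,0.2],[0,0,0]],[[0,0,0.2],[0,0,0]],[[0,0,0.2],[0,0,0]],[[0,0,0.2],[0,0,0]]]'
python3 - <<'E'
from h import *
from plant import observe,camera
c=camera("scene");im=c["frame"];g=im.max(2)
C=(np.array(c["intrinsics"]),np.array(c["view"]))
h=np.array([.573,-.164,.19]);u=np.array([-.258,.966,0])
p=proj(C,h+.19*(np.cos(.1)*u-np.array([0,0,np.sin(.1)])));x,y=p.astype(int);print("pred",p)
m=(g[y-14:y+15,x-14:x+15]<75).astype(np.uint8);k,l,st,ce=cv2.connectedComponentsWithStats(m)
for i in range(1,k):
    if st[i,4]>15:
        q=ce[i]+[x-14,y-14];o,d=ray(C,q);n=np.array([.966,.258,0]);P=o+d*(n@(h-o))/(n@d);v=P-h
        print(q,st[i,4],"angle",np.arctan2(v[2],v@u),np.linalg.norm(v))
E
```

```text
clock: 13.75
ee_pos: [0.5376, -0.0285, 0.1898]
eef_rot: [1.907, 2.493, -0.0]
wrist_force: [-1.8, 0.4, 12.3]
finger_gap: -0.0001
finger_force: 6.2
pred [266.81665916 186.16444187]
[253.58536585 176.12195122] 41 angle 0.08856248568559022 0.14106452030921984
[266.37777778 187.68888889] 45 angle -0.14765433329035338 0.18951089089558334
```

Force rises steadily with little travel, past the maximum sliding load, and the bar is about 0.1–0.15 rad below level. The bush is therefore on its stop. I ease back slightly and hold to see whether it is steady.

```bash
python3 -m jog '[[[0,0,-0.05],[0,0,0]],[[0,0,-0.1],[0,0,0]],[[0,0,-0.1],[0,0,0]],[[0,0,-0.1],[0,0,0]],[[0,0,-0.1],[0,0,0]],[[0,0,-0.1],[0,0,0]],[[0,0,-0.1],[0,0,0]],[[0,0,-0.1],[0,0,0]]]'
python3 -m jog '[[[0,0,0],[0,0,0]],[[0,0,0],[0,0,0]],[[0,0,0],[0,0,0]],[[0,0,0],[0,0,0]],[[0,0,0],[0,0,0]],[[0,0,0],[0,0,0]],[[0,0,0],[0,0,0]],[[0,0,0],[0,0,0]]]'
```

```text
clock: 14.8
ee_pos: [0.5375, -0.0285, 0.1902]
eef_rot: [1.907, 2.494, -0.001]
wrist_force: [-1.0, -0.4, 7.9]
finger_gap: -0.0
finger_force: 3.6
clock: 15.8
ee_pos: [0.5375, -0.0285, 0.1902]
eef_rot: [1.907, 2.494, -0.001]
wrist_force: [-0.6, -0.4, 7.3]
finger_gap: -0.0006
finger_force: 3.6
```

```bash
python3 -m jog '[[[0,0,0.03],[0,0,0]],[[0,0,0.06],[0,0,0]],[[0,0,0.07],[0,0,0]],[[0,0,0.07],[0,0,0]],[[0,0,0.07],[0,0,0]],[[0,0,0.07],[0,0,0]],[[0,0,0.07],[0,0,0]],[[0,0,0.07],[0,0,0]]]'
python3 - <<'E'
from h import *
from plant import observe,camera
f=[]
for i in range(4):
    c=camera(["scene","side"][i%2]);cv2.imwrite(f"pics/f{i}.png",c["frame"][:,:,::-1]);f.append(observe()["wrist_force"][2])
print(f)
o=np.zeros((440,800,3),np.uint8)
a=np.mean([cv2.imread(f"pics/f{i}.png") for i in(0,2)],0).astype(np.uint8);b=np.mean([cv2.imread(f"pics/f{i}.png") for i in(1,3)],0).astype(np.uint8)
o[:,:400]=cv2.resize(a[170:225,185:235],(400,440),interpolation=cv2.INTER_CUBIC)
o[:,400:]=cv2.resize(b[235:268,262:292],(400,440),interpolation=cv2.INTER_CUBIC)
cv2.imwrite("pics/c7.png",o)
E
```

```text
clock: 16.8
ee_pos: [0.5376, -0.0285, 0.19]
eef_rot: [1.907, 2.494, -0.0]
wrist_force: [-1.6, 0.3, 11.7]
finger_gap: 0.0001
finger_force: 5.8
[np.float64(12.269556750489834), np.float64(11.969706397881447), np.float64(11.830584751524558), np.float64(11.413784961089496)]
```

View pics/c7.png

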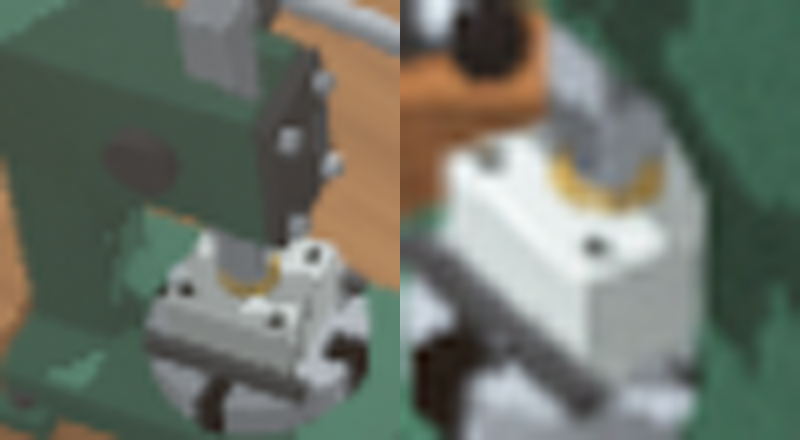

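The flange lies flush on the block in both views and the lever is held with a steady force of about 11.5 N. Handing in.

```bash
python3 -c "
from plant import hand_in
print(hand_in())"
```

```text
the job is handed in; nothing more can be done
None
```

The bush is pressed home with its flange flat on the block in both camera views, and I handed the job in at about 17 s with the closed fingertips still holding the lever down at about 11.5 N.

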